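# Fit a tilt-sensor module and hold the tilt plate at the index

## Task

Take the tall sensor module out of the stand and push it fully home in the socket on the tilt plate, then lift the plate, which has a knob for it, until its side edge lies along the index hand set on the quadrant. Finish while holding the plate still there, module still home: the reading is taken while you hold, and the plate drops if let go. Do not shift the index hand, the short module in the stand, or the meter, screwdriver and parts tray lying around.

Things in the scene. Friction and masses are not known exactly. Their poses are not given: they have to be found in the camera images.
- module_mid (a point): Centre of the tall sensor module, loose in one of the stand's slots: black case 9 mm thick (own x), 56 wide (own y), 55 tall; below it a green blade 5 x 44, 22 long; 77 tall in all, 60 to 130 g, same either way round. Point: 38.5 mm above the blade's end, 16.5 above the case's shoulders, 46.5 above the table at the start. Grip across the thickness, high on the case, fingertips above the shoulders.
- spare_mid (a point): Centre of a short module in the stand's other slot, not to be used: the same blade, but its case is only 26 mm tall and 50 mm wide. The point is 24 mm above the blade's end.
- stand: Grey plastic block, fixed, 56 x 160 x 30 mm high (own x, y, z), origin at the centre of its underside; two slots in its top, 40 mm either side of the middle along own y, their length along own y. Each module stands loosely in its slot (1 mm play each way), blade 22 mm down, shoulders on the stand's top.
- socket (a point): Middle of the mouth of the black socket on the plate, 75 mm above the table while the plate lies flat; axes are the plate's, z square out of it. Slot 6.2 mm (x) by 45.2 (y), 24 deep, rim bevelled 2 mm; block 22 x 70 mm, 26 high. Module home: shoulders on the mouth, its width along y, its centre 16.5 mm out from this point along z. The slot holds it loosely. 95 mm from the hinge axis.
- fixture: The tilt-test fixture, fixed: aluminium base 280 (x) x 250 (y) mm, origin at the centre of its underside. It carries a hinged plate (hinge at its +x side, knob at its -x side towards the robot) and, on the -y side, an upright graduated quadrant (arc of 138 mm outer radius about the hinge axis, up to 165 mm above the table).
- knob_mid (a point): Middle of the lift knob, a black cylinder 26 mm across and 30 mm high on a 6 mm collar, fixed upright on the plate's edge opposite the hinge, 205 mm from the hinge axis: 21 mm above the plate's top, 25 mm above the mid-plane of the plate, in which the hinge axis lies; 70 mm above the table while the plate is flat. Axes are the plate's. Lifting here takes about 4 to 5 N.
- tilt_plate: The hinged plate; origin: middle of its hinge axis, 45 mm above the table. Aluminium, 226 mm from hinge edge to knob edge, 200 mm wide, 8 mm thick, 0.7 kg with knob and socket; own x points from knob to hinge, own y along the axis. Free hinge: no stay, it falls flat if let go; nothing stops it until 1.25 rad.
- plate_tilt (a joint): Tilt of the plate in rad: 0 lying flat on its rests (as it starts), growing as the knob edge is lifted.
- index_hand (a joint): Angle in rad at which the index hand is set, on the same scale as the plate's tilt: the plate's edge lies along the hand when both read the same. Between 0.45 and 0.85 rad. Clamped stiffly (1.5 N m).
- index_tip (a point): Tip of the index hand, a dark steel bar 160 mm long, 12 mm wide, 5 mm thick, that turns on the hinge pin beside the outer face of the quadrant, 13 mm out from the plate's -y edge. Own x points from the tip back to the hinge axis; the bar's centre line passes through the axis.
- meter: Multimeter in a rubber holster, 165 x 82 x 35 mm, loose on the table; origin at the centre of its underside. Leave alone.
- screwdriver: Screwdriver 170 mm long, loose on the table beside the fixture. Leave alone.
- tray: Grey parts tray 100 x 150 x 28 mm, loose on the table beside the fixture; origin at the centre of its underside. Leave alone.
There are look-alikes about, which are no part of the job. Leave any orange or white look-alike of the part that bears module_mid alone.

How it is judged:
By the outcome, as a careful person would: the job done as asked, in the order asked, and still so for the second after the job is handed in, while the arm keeps its last pose, push and grip.
It also fails if it takes over 64 s, if anything falls off the work surface, if the arm or the gripper's body presses on something with over 40 N, if the wrist force passes 120 N, or if a joint passes its speed limit or range.

## Robot

A 6-joint arm with a two-finger parallel gripper is mounted at the origin on the work surface. World frame = base frame: x ahead of the robot, y to its left, z up, the work surface at z = 0. Lengths are in m, angles in rad, forces in N, time in s.
With the tool pointing down it reaches from about 0.425 to 0.925 m from the base axis. Payload 12.5 kg.
Tool frame: the origin (TCP) lies where the fingers leave the gripper's body, on its centre line; the fingertips stand 73 mm ahead of it and the grasp point (between the pads) lies 54 mm ahead of it; z points along the fingers, y is the line along which they close (so a half turn about z gives the same grasp; the last joint's range is limited). The gripper opens to 85 mm and grips with 20 to 120 N. Pads are 22 mm wide; open, the fingers measure 114 mm over their backs; the gripper's body (76 mm by 85 mm) begins 54 mm behind the grasp point. The pads swing forward as they close: fully open they stand 13 mm farther back than shut.
Start: joints at [-1.38, 0.491, 1.559, -0, 1.092, -0.106], TCP at [0.183, -0.598, 0.304] pointing down, gripper open.
Joint ranges: [-3.1, 3.1], [-0.84, 2.19], [0.05, 2.79], [-1.13, 4.28], [0.06, 2.93], [-2.69, 2.69]. Speed limits (rad/s): [2.22, 2.22, 2.79, 3.14, 3.14, 3.14].

## Interface

Orientations are given as a 3x3 rotation matrix whose columns are the frame's x, y, z axes.
In Python, from bench import manip, optics gives the robot as it stands.
- The arm moves only by the tool play_rows, never from a script. Its argument "moves" is a list of rows, each a list of 7 numbers: the opening, from 0 (shut) to 1 (fully open), then the shift along the tool's x, y, z in m, then the turn, a rotation vector about the tool's x, y, z in degrees. In form: [[fingers, dx, dy, dz, ax, ay, az], ...]. A call has 1 to 8 rows; each row is the pose to reach, as a shift and turn from the pose commanded when the call began, along the tool's axes at that moment; what a row does not reach only later rows make up. A row lasts 1/12 s, in which the tool goes at most 41.7 mm and 7.16 degrees, less where a joint would pass 70% of its speed; a pose out of reach is approached as far as the arm can. A call with a gripper value outside its range is refused whole. The fingers move at their own pace and stop on an object; the grip force is fixed at half the most. Time passes only in rows, so rows that repeat a pose let the fingers close. It gives the time, the measured TCP pose, the force, the opening and the grip force at its end, in the units of the state.
- manip.observe(): the state, without advancing time (a new reading comes with each control period).
- optics.grab_frame(name): name is "scene" or "top" or "wrist"; returns the picture (400x640x3 uint8, red, green, blue); there is no depth.
- optics.get_calibration(name): a dict with "fov_y" (degrees; the focal length in pixels is half the picture's height over the tangent of half this angle, whatever the lens; pixels are square), "cx", "cy" (the principal point, pixels), "R" (3x3) and "t" (3): a world point X has camera coordinates R X + t; the wrist camera has in their place "T_tool_cam" (4x4, takes a point from camera to tool coordinates, whose origin is the TCP and whose axes are the flange's). Camera axes: x right, y down, z forward; pixel columns grow to the right and rows downward; lengths in m; the calibration is good to about 2 mm. A picture is of the moment at which its call begins: read the wrist's pose just before it. get_calibration takes no time and is no camera call.
- manip.finish_job(): hands the job in; it is judged then, once.
Trained networks look in the newest picture that a camera, given by its name, has taken for a name from the list of things; names that differ only in an ending like _2 or _b are one class to them, and where a whole thing is asked for, a point or a joint stands for the part that bears it (a point fixed in the world has none). Each returns a list of dicts, best first, with "score" (0 to 1); they miss things now and then, are a little off and sometimes report something else, mostly with a low value. They report only what shows in the picture. A call takes as long as a camera call. They do not tell look-alikes from the thing itself.
- optics.masks_of(camera, name): "pixels" (400x640 bool, what is visible of it) and "extent" ([left, top, width, height] in pixels, round what is visible of it).
The state is a dict: "t": time; "q": joint angles; "qvel": joint speeds; "tau": joint torques, N m; "tool_pos": TCP position; "tcp_rot": TCP orientation; "force": force on the tool from outside, world axes, zero at the start; "torque": the same for the moment, N m; "width": finger opening in m; "gripper_force": force on a finger pad.
Only numpy, scipy, OpenCV 4.12 (cv2) and the standard library are available. Lean on these libraries where they do the work, as an engineer would, in place of code of your own. Each camera call takes 0.05 s, during which the arm holds its last target. There are 200 camera calls.

## Working session

There is one attempt and no reset: what is moved stays moved. The work goes in short steps, Python scripts to look and compute and a tool call to move; the robot and the scene stay as the last step left them, time stands still between calls to the robot, and variables do not carry over. Pictures are saved under pics/ and viewed, at most 10 in all, crops included, and the job is handed in when it is done.

Besides the shell and the picture viewer there is one more tool, called after "Emit:" by a JSON object that holds its "method" and its "body". play_rows: Moves the arm, as the interface text tells. Its arguments: {"type":"object","properties":{"moves":{"type":"array"}},"required":["moves"]}

```bash
ls; mkdir -p pics; python3 - <<'E'
from bench import manip, optics
import cv2,numpy as np
s=manip.observe(); print(s['t'],s['tool_pos'],s['tcp_rot'],s['width'])
ims=[optics.grab_frame(n) for n in("scene","top")]
for n,i in zip(("scene","top"),ims):
    c=optics.get_calibration(n);print(n,c)
    cv2.imwrite(f"pics/{n}0.png",i[...,::-1])
print(optics.get_calibration("wrist"))
E
```

```text
pics
0.0 [ 0.18280028 -0.5975013   0.30329981] [[ 9.56255383e-01  2.92533020e-01 -2.73383793e-04]
 [ 2.92533136e-01 -9.56254672e-01  1.16891602e-03]
 [ 8.05220032e-05 -1.19775605e-03 -9.99999279e-01]] 0.08548854978856993
scene {'fov_y': 54.723432066630416, 'cx': 320.71673663657884, 'cy': 197.48563569056026, 'R': array([[-0.65583526,  0.75467284,  0.01868213],
       [ 0.36755853,  0.34084084, -0.86529084],
       [-0.65937913, -0.56062147, -0.50092188]]), 't': array([ 0.40921638, -0.12191351,  1.30293679])}
top {'fov_y': 46.40854282423912, 'cx': 320.71580400219995, 'cy': 200.28864517812545, 'R': array([[-0.00769235, -0.99978144,  0.01943941],
       [-0.99279734,  0.00531144, -0.11968803],
       [ 0.11955862, -0.02022007, -0.99262122]]), 't': array([-0.05480608,  0.59854334,  1.07709663])}
{'fov_y': 68.99809320458571, 'cx': 326.23861743195164, 'cy': 203.58463568751523, 'T_tool_cam': array([[-1.57141594e-03, -9.51073223e-01, -3.08961575e-01,
         8.01396861e-02],
       [ 9.99998134e-01, -1.84160740e-03,  5.82889556e-04,
        -6.80744735e-04],
       [-1.12335657e-03, -3.08960082e-01,  9.51074343e-01,
        -7.07119593e-02],
       [ 0.00000000e+00,  0.00000000e+00,  0.00000000e+00,
         1.00000000e+00]])}
```

View pics/scene0.png

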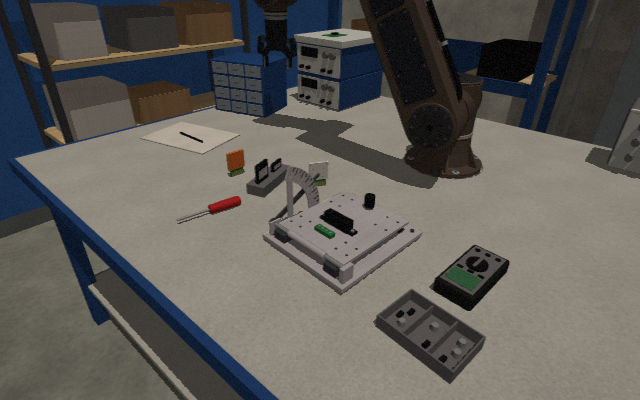

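View pics/top0.png

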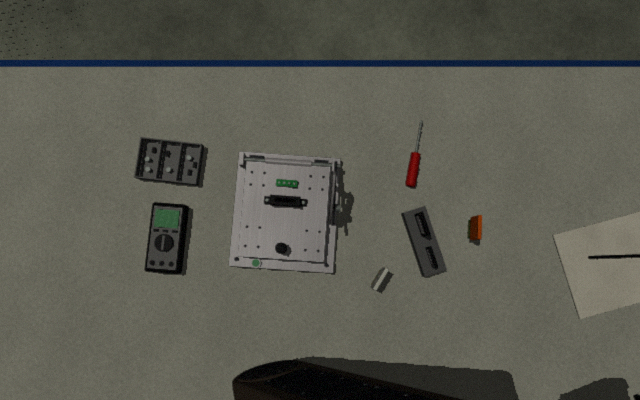

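The scene shows the stand at (267,178) with two modules: one at about (262,170), which looks taller, and one at (277,163). The orange look-alike is at (235,160), the white one at (318,172). In the top view the stand is at (424,242), its slots at (421,223) and (432,258), with orange at (476,228) and white at (381,279). I'll get masks and a crop of the stand.

```bash
cat > h.py <<'E'
from bench import manip, optics
import cv2,numpy as np
def K(c):
    f=200/np.tan(np.radians(c['fov_y'])/2); return f,c['cx'],c['cy']
def cam(n,s=None):
    c=optics.get_calibration(n)
    if n=='wrist':
        s=s or manip.observe(); T=c['T_tool_cam']
        Rw=s['tcp_rot']@T[:3,:3]; tw=s['tcp_rot']@T[:3,3]+s['tool_pos']
        R=Rw.T; t=-R@tw
    else: R,t=c['R'],c['t']
    return K(c),np.array(R),np.array(t)
def proj(cm,X):
    (f,cx,cy),R,t=cm; p=np.atleast_2d(X)@R.T+t
    return np.c_[f*p[:,0]/p[:,2]+cx,f*p[:,1]/p[:,2]+cy]
def onz(cm,uv,z):
    (f,cx,cy),R,t=cm; uv=np.atleast_2d(uv)
    d=np.c_[(uv[:,0]-cx)/f,(uv[:,1]-cy)/f,np.ones(len(uv))]@R; o=-R.T@t
    return o+d*((z-o[2])/d[:,2])[:,None]
def Rz(a): c,s=np.cos(a),np.sin(a); return np.array([[c,-s,0],[s,c,0],[0,0,1]])
E
python3 - <<'E'
from h import *
im=optics.grab_frame('scene')
a=cv2.resize(im[135:205,205:345],None,fx=5,fy=5,interpolation=cv2.INTER_CUBIC)
cv2.imwrite('pics/crop1.png',a[...,::-1])
np.set_printoptions(precision=4,suppress=True)
for n in ('module_mid','spare_mid','index_tip'):
    for m in optics.masks_of('scene',n)[:4]: print('scene',n,m['score'],m['extent'])
optics.grab_frame('top'); cm=cam('top')
for n,z in (('module_mid',.085),('spare_mid',.056),('stand',.03),('fixture',.02),('tilt_plate',.049),('knob_mid',.085),('socket',.075),('index_tip',.1),('meter',.035),('tray',.028),('screwdriver',.01)):
    for m in optics.masks_of('top',n)[:4]:
        px=np.argwhere(m['pixels'])[:,::-1].astype(np.float32)
        r=cv2.minAreaRect(px); b=onz(cm,cv2.boxPoints(r),z)
        print(n,round(m['score'],2),m['extent'],'ctr',onz(cm,px.mean(0),z)[0,:2],'box',b[:,:2].ravel(),len(px))
E
```

```text
scene module_mid 0.91 [224.5, 151.6, 19.7, 20.7]
scene module_mid 0.79 [309.3, 159.2, 21.1, 26.7]
scene module_mid 0.68 [254.9, 159.8, 15.0, 22.3]
scene spare_mid 0.64 [269.5, 156.2, 11.0, 16.1]
scene index_tip 0.65 [276.4, 173.1, 41.3, 42.5]
module_mid 0.68 [469.0, 215.1, 14.6, 25.3] ctr [ 0.5273 -0.4085] box [ 0.5566 -0.3921  0.5565 -0.4244  0.4994 -0.4216  0.4996 -0.3896] 340
module_mid 0.62 [412.3, 210.9, 21.6, 23.8] ctr [ 0.5374 -0.287 ] box [ 0.5604 -0.268   0.5676 -0.2902  0.5147 -0.306   0.5076 -0.2839] 240
module_mid 0.52 [371.0, 268.2, 19.0, 21.4] ctr [ 0.4191 -0.1882] box [ 0.3977 -0.166   0.4454 -0.1914  0.4363 -0.2092  0.3888 -0.1838] 181
spare_mid 0.45 [237.4, 159.6, 92.8, 103.4] ctr [0.5727 0.0277] box [ 0.4657  0.1346  0.7037  0.1212  0.6886 -0.0815  0.4505 -0.0627] 8354
stand 0.95 [402.4, 207.6, 45.0, 70.4] ctr [ 0.4965 -0.3009] box [ 0.566  -0.2502  0.5852 -0.3095  0.4326 -0.3549  0.4141 -0.2964] 1332
stand 0.15 [413.3, 210.1, 20.4, 23.8] ctr [ 0.5406 -0.3007] box [ 0.5652 -0.2805  0.5728 -0.3026  0.516  -0.3207  0.5086 -0.2987] 236
fixture 0.65 [231.8, 149.6, 109.5
[... 338 characters left out ...]
51  0.6823 -0.0817  0.4498 -0.0617] 8275
socket 0.87 [239.2, 159.6, 92.5, 102.7] ctr [0.5715 0.026 ] box [ 0.4678  0.1315  0.7016  0.1158  0.6845 -0.0829  0.4508 -0.0619] 8377
index_tip 0.54 [333.1, 165.6, 9.0, 47.4] ctr [ 0.5972 -0.0909] box [ 0.6734 -0.086   0.6734 -0.0996  0.5638 -0.0983  0.5639 -0.0848] 62
meter 0.93 [148.6, 203.0, 43.6, 70.3] ctr [0.5109 0.3048] box [0.4335 0.3553 0.6    0.3411 0.5886 0.2522 0.4222 0.2681] 2572
tray 0.93 [130.7, 138.1, 72.5, 49.3] ctr [0.6966 0.3076] box [0.6542 0.3908 0.7592 0.3822 0.7384 0.2239 0.6337 0.2343] 2752
screwdriver 0.76 [405.1, 140.3, 16.4, 47.8] ctr [ 0.6784 -0.2872] box [ 0.6376 -0.2658  0.7461 -0.2869  0.7416 -0.3128  0.6331 -0.2913] 346
```

View pics/crop1.png

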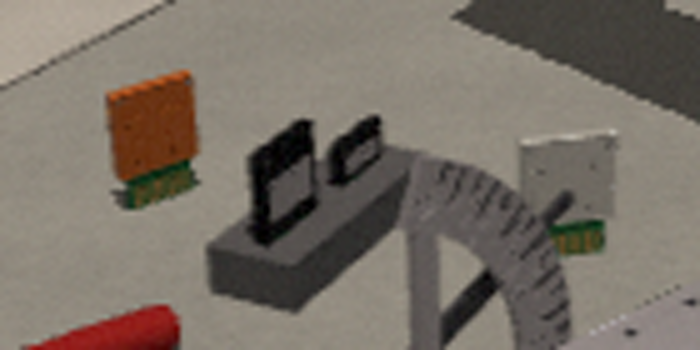

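The tall module is the one at crop (280,180), scene (261,171), in the stand slot farther from the robot (top (421,223)). The short one is at crop (357,150). The orange look-alike (crop (150,125)) and the white one (crop (570,175)) are both off the stand, so I'll leave them. Next I move above the tall module.

Emit:
{"method": "play_rows", "body": {"moves": [[1,0.036,-0.016,0.005,0,0,0],[1,0.072,-0.032,0.01,0,0,0],[1,0.108,-0.048,0.015,0,0,0],[1,0.144,-0.064,0.02,0,0,0],[1,0.18,-0.08,0.025,0,0,0],[1,0.216,-0.096,0.03,0,0,0],[1,0.252,-0.112,0.035,0,0,0],[1,0.288,-0.128,0.04,0,0,0]]}}

```text
t: 1.57
tool_pos: [0.422, -0.3896, 0.2639]
tcp_rot: [[0.956, 0.292, 0.0], [0.292, -0.956, -0.0], [0.0, 0.0, -1.0]]
force: [-0.7, -0.4, -1.0]
width: 0.0853
gripper_force: 0.0
```

Emit:
{"method": "play_rows", "body": {"moves": [[1,0.036,-0.016,0.005,0,0,0],[1,0.072,-0.032,0.01,0,0,0],[1,0.108,-0.048,0.013,0,0,0],[1,0.141,-0.061,0.013,0,0,0],[1,0.141,-0.061,0.013,0,0,0],[1,0.141,-0.061,0.013,0,0,0]]}}

```text
t: 2.07
tool_pos: [0.5389, -0.2901, 0.2506]
tcp_rot: [[0.955, 0.295, -0.0], [0.295, -0.955, -0.0], [-0.0, -0.0, -1.0]]
force: [-0.4, 0.1, -0.3]
width: 0.0858
gripper_force: 0.0
```

```bash
python3 - <<'E'
from h import *
np.set_printoptions(precision=4,suppress=True)
s=manip.observe(); print(s['t'],s['tool_pos'],s['tcp_rot'],s['force'])
im=optics.grab_frame('wrist'); cm=cam('wrist',s)
cv2.imwrite('pics/w1.png',im[...,::-1])
for n,z in (('module_mid',.085),('spare_mid',.056),('stand',.03)):
    for m in optics.masks_of('wrist',n)[:3]:
        px=np.argwhere(m['pixels'])[:,::-1].astype(np.float32)
        r=cv2.minAreaRect(px); bp=cv2.boxPoints(r)
        print(n,round(m['score'],2),m['extent'],bp.ravel(),onz(cm,bp,z)[:,:2].ravel())
E
```

```text
2.0667 [ 0.5389 -0.2901  0.2506] [[ 0.9554  0.2955 -0.0001]
 [ 0.2955 -0.9554 -0.    ]
 [-0.0002 -0.     -1.    ]] [-0.3565  0.0693 -0.2851]
module_mid 0.89 [422.9, 206.0, 56.1, 70.5] [411.5275 251.2488 442.0737 200.9376 481.6599 224.972  451.1137 275.2833] [ 0.5213 -0.3754  0.5731 -0.3822  0.563  -0.4244  0.509  -0.42  ]
module_mid 0.76 [325.7, 163.1, 12.9, 73.6] [327. 164. 338. 164. 338. 235. 327. 235.] [ 0.5746 -0.2792  0.5773 -0.2878  0.517  -0.3071  0.5141 -0.2978]
spare_mid 0.65 [326.6, 239.6, 11.4, 52.4] [327. 240. 336. 240. 336. 291. 327. 291.] [ 0.4965 -0.3034  0.4992 -0.312   0.4426 -0.33    0.4398 -0.3209]
stand 0.73 [304.0, 145.8, 54.8, 143.2] [299.0313 288.7076 303.7    145.5337 360.4114 147.383  355.7427 290.5568] [ 0.416  -0.2942  0.576  -0.2549  0.5907 -0.309   0.433  -0.3581]
stand 0.48 [0.4, 0.5, 118.9, 208.6] [-18.1467 193.978   12.2714  -8.8093 118.4817   7.1223  88.0636 209.9095] [ 0.4297  0.0516  0.6279  0.017   0.6425 -0.0702  0.444  -0.0548]
```

View pics/w1.png

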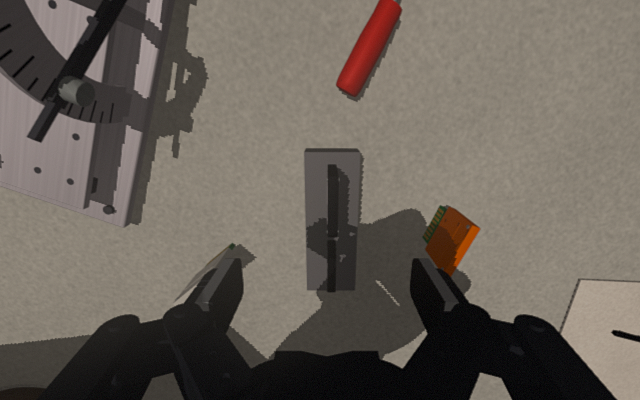

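The wrist view shows the tall module edge-on at columns 327–338, rows 164–235, aligned with the tool x axis. It sits about +5 mm in tool y from the finger centre. The fixture is at upper left and the orange module at (452,240), clear of the fingers. I'll shift, descend and grip.

Emit:
{"method": "play_rows", "body": {"moves": [[1,0.002,0.005,0.0,0,0,0],[1,0.002,0.005,0.035,0,0,0],[1,0.002,0.005,0.07,0,0,0],[1,0.002,0.005,0.1,0,0,0],[1,0.002,0.005,0.12,0,0,0],[1,0.002,0.005,0.13,0,0,0],[1,0.002,0.005,0.13,0,0,0],[0,0.002,0.005,0.13,0,0,0]]}}

```text
t: 2.93
tool_pos: [0.5413, -0.2964, 0.1214]
tcp_rot: [[0.957, 0.292, 0.0], [0.292, -0.957, -0.0], [0.0, 0.0, -1.0]]
force: [0.6, -1.0, 0.4]
width: 0.0755
gripper_force: 0.0
```

Emit:
{"method": "play_rows", "body": {"moves": [[0,0,0,0,0,0,0],[0,0,0,0,0,0,0],[0,0,0,0,0,0,0],[0,0,0,0,0,0,0],[0,0,0,0,0,0,0],[0,0,0,0,0,0,0],[0,0,0,0,0,0,0],[0,0,0,0,0,0,0]]}}

```text
t: 3.6
tool_pos: [0.5413, -0.2957, 0.1214]
tcp_rot: [[0.956, 0.293, 0.0], [0.293, -0.956, -0.0], [0.0, 0.0, -1.0]]
force: [-0.6, 1.5, 6.3]
width: 0.0077
gripper_force: 60.7
```

Emit:
{"method": "play_rows", "body": {"moves": [[0,0,0,-0.01,0,0,0],[0,0,0,-0.03,0,0,0],[0,0,0,-0.06,0,0,0],[0,0,0,-0.095,0,0,0],[0,0,0,-0.13,0,0,0],[0,0,0,-0.165,0,0,0],[0,0,0,-0.2,0,0,0],[0,0,0,-0.2,0,0,0]]}}

```text
t: 4.27
tool_pos: [0.5421, -0.2962, 0.3285]
tcp_rot: [[0.956, 0.293, 0.009], [0.293, -0.956, -0.006], [0.006, 0.008, -1.0]]
force: [0.4, -0.5, -0.5]
width: 0.0085
gripper_force: 59.7
```

```bash
python3 - <<'E'
from h import *
np.set_printoptions(precision=4,suppress=True)
s=manip.observe(); print(s['t'],s['tool_pos'],s['width'],s['force'],s['q'])
cm=cam('top')
S=onz(cm,[285.5,201],.075)[0]; k=onz(cm,[281,247.5],.085)[0]
print(S,k,S-k)
im=optics.grab_frame('wrist'); cv2.imwrite('pics/w2.png',im[...,::-1])
t=optics.grab_frame('top'); a=cv2.resize(t[140:285,220:350],None,fx=4,fy=4,interpolation=cv2.INTER_CUBIC)
cv2.imwrite('pics/t2.png',np.vstack([a,np.zeros((0,520,3),np.uint8)])[...,::-1])
E
```

```text
4.2667 [ 0.5421 -0.2962  0.3285] 0.008462690797007072 [ 0.4268 -0.5044 -0.5069] [-0.607   0.4552  1.5517 -0.0001  1.1242  0.6669]
[0.5923 0.0231 0.075 ] [0.4858 0.0325 0.085 ] [ 0.1065 -0.0094 -0.01  ]
```

View pics/t2.png

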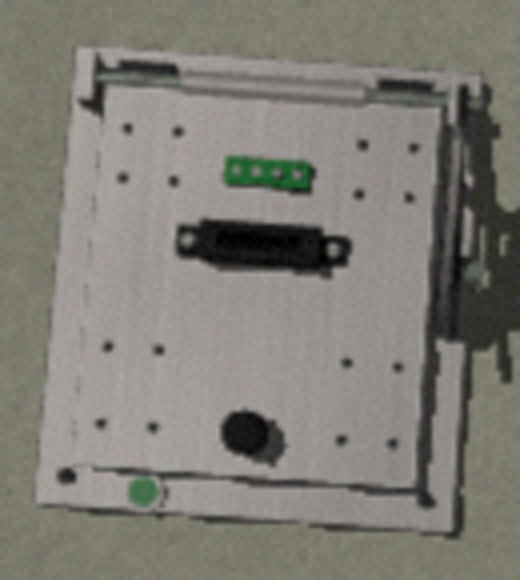

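In this crop the socket centre is at (263,245), the knob at (245,432) and the plate yaw is about −4.5°. I'll fly over with the module.

Emit:
{"method": "play_rows", "body": {"moves": [[0,0.014,-0.029,0,0,0,-6.85],[0,0.028,-0.058,0,0,0,-13.7],[0,0.042,-0.087,0,0,0,-20.55],[0,0.056,-0.116,0,0,0,-27.4],[0,0.07,-0.145,0,0,0,-34.25],[0,0.084,-0.174,0,0,0,-41.1],[0,0.098,-0.203,0,0,0,-47.95],[0,0.112,-0.232,0,0,0,-54.8]]}}

```text
t: 5.03
tool_pos: [0.58, -0.0394, 0.3194]
tcp_rot: [[0.307, 0.952, -0.003], [0.952, -0.307, 0.0], [-0.0, -0.003, -1.0]]
force: [1.7, -0.5, -0.0]
width: 0.0081
gripper_force: 59.6
```

Emit:
{"method": "play_rows", "body": {"moves": [[0,0.032,0.004,0,0,0,-6.85],[0,0.062,0.008,0,0,0,-13.7],[0,0.062,0.008,0,0,0,-13.7],[0,0.062,0.008,0,0,0,-13.7],[0,0.062,0.008,0,0,0,-13.7]]}}

```text
t: 5.45
tool_pos: [0.6069, 0.0152, 0.3197]
tcp_rot: [[0.079, 0.997, -0.002], [0.997, -0.079, -0.0], [-0.0, -0.002, -1.0]]
force: [0.0, 0.5, -1.9]
width: 0.0082
gripper_force: 59.6
```

```bash
python3 - <<'E'
from h import *
np.set_printoptions(precision=4,suppress=True)
s=manip.observe(); print(s['t'],s['tool_pos'],s['tcp_rot'],s['width'],s['force'])
im=optics.grab_frame('wrist'); cv2.imwrite('pics/w3.png',im[...,::-1])
E
```

```text
5.45 [0.6069 0.0152 0.3197] [[ 0.0794  0.9968 -0.0023]
 [ 0.9968 -0.0794 -0.0001]
 [-0.0003 -0.0023 -1.    ]] 0.008243508702314604 [ 0.0274  0.5254 -1.8796]
```

View pics/w3.png

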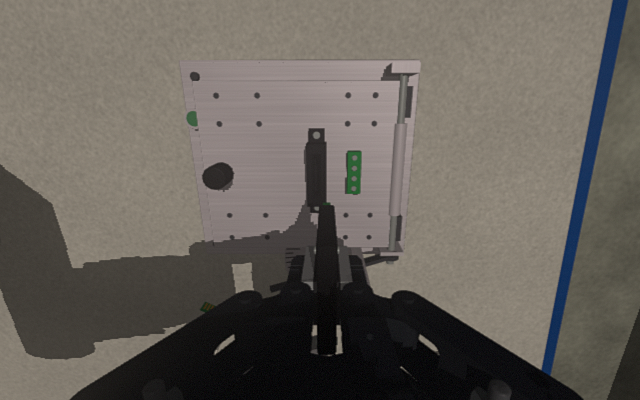

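The plate is square in this view: socket block at (316,170), its far screw at (316,134), knob at (218,176), and the module blade's end near (327,205). I'll measure the edges numerically.

```bash
python3 - <<'E'
from h import *
np.set_printoptions(precision=4,suppress=True,linewidth=200)
s=manip.observe(); cm=cam('wrist',s)
g=cv2.cvtColor(cv2.imread('pics/w3.png'),cv2.COLOR_BGR2GRAY).astype(int)
print('cols295-345 rows145-185',g[145:185,295:346].mean(0).round().astype(int))
print('cols300-350 rows 215-225',g[215:225,300:351].mean(0).round().astype(int))
print('rows115-160 cols 314-319',g[115:160,314:319].mean(1).round().astype(int))
print('rows195-215 cols 310-316',g[195:222,309:315].mean(1).round().astype(int))
m=((g>70)&(g<255)).astype(np.uint8)
for r0,r1,c0,c1 in((127,142,308,325),):
    print(g[r0:r1,c0:c1])
for nm,uv,z in (('sock',(316,171),.075),('scr',(316,134.5),.07),('knob',(218,176),.088)): print(nm,onz(cm,uv,z))
# predicted blade tip / case corner pixels for a module centred in grip (tool coords)
P=lambda v: proj(cm,s['tool_pos']+s['tcp_rot']@np.array(v))
for v in((.022,0,.113),(.028,0,.091),(.028,0,.036)): print(v,P(v))
E
```

```text
cols295-345 rows145-185 [132 133 132 132 133 133 133 134 131 106  73  51  43  43  44  44  43  42  42  41  43  42  41  40  41  41  43  44  43  41  47  91 140 138 137 136 137 137 137 137 137 138 137 138 138 138 138 139 139
 138 123]
cols300-350 rows 215-225 [ 66  67  67  67  67  66  67  66  66  65  82 110 110 115 127 126 128 116  50  28  31  31  32  32  31  32  32  31  31  33  32  32  31  30  38  86 132 130 128 128 128 128 127 122 111 108 109 114 124
 128 128]
rows115-160 cols 314-319 [141 140 142 141 139 140 139 140 146 145 142 144 146  83  46  45  63 108 119 118 118 118 116  94  53  45  46  43  41  46  45  46  47  46  46  46  45  46  44  42  41  40  39  40  40]
rows195-215 cols 310-316 [ 38  38  38  38  39  39  39  38  36  35  34  37  50  50  45  42  38  52 108 106 109 111 111 113 114 114 107]
[[140 142 144 146 147 144 146 146 145 146 146 146 146 146 147 145 144]
 [114  82  79  84  81  82  83  84  82  84  82  83  83  82  82  80 104]
 [104  50  45  47  47  50  46  46  46  46  45  46  49  48  46  52  91]
 [100  48  43  48  47  44  45  44  46  47  44  44  47  47  43  46  90]
 [ 71  45  
[... 279 characters left out ...]
 44  47  45  63 103 119 117 116 117 120 110  60  46  46  48  91]
 [ 66  43  46  42  53  89 119 117 118 117 119 108  58  45  46  47  87]
 [ 66  45  43  45  45  74 114 120 117 119 112  82  48  43  46  45  89]
 [ 70  43  44  49  46  50  77 103 108 102  78  52  44  45  47  46  89]
 [ 70  44  49  47  46  45  49  55  54  56  50  48  45  48  45  45  90]
 [ 72  44  46  46  47  45  45  46  46  43  45  45  47  46  46  48  90]
 [ 65  43  44  46  47  47  47  46  44  46  46  46  46  47  47  46  72]]
sock [[0.5971 0.0304 0.075 ]]
scr [[0.6006 0.069  0.07  ]]
knob [[0.4936 0.0362 0.088 ]]
(0.022, 0, 0.113) [[325.5027 201.222 ]]
(0.028, 0, 0.091) [[325.4423 202.8406]]
(0.028, 0, 0.036) [[325.2849 244.7475]]
```

```bash
python3 - <<'E'
from h import *
np.set_printoptions(precision=4,suppress=True,linewidth=200)
s=manip.observe(); cm=cam('wrist',s); ct=cam('top')
g=cv2.cvtColor(cv2.imread('pics/w3.png'),cv2.COLOR_BGR2GRAY).astype(int)
print(g[138:148,300:330:1]); print(g[198:216,300:330])
a=np.radians(-4.55); ey=np.array([-np.sin(a),np.cos(a),0])
for r in (128,134,141.5,205,208,213):
    print(r,[onz(cm,(316,r),z)[0]@ey for z in(.075,.06,.05)])
print('top',[[onz(ct,uv,z)[0]@ey for z in(.075,.06,.05)] for uv in((267,200),(303.75,202.5))])
print('ex top',[[onz(ct,uv,z)[0]@[np.cos(a),np.sin(a),0] for z in(.075,.06)] for uv in((267,200),(303.75,202.5))], onz(cm,(316,171),.075)[0]@[np.cos(a),np.sin(a),0])
E
```

```text
[[138 138 139 138 139 139 141 130  70  43  44  49  46  50  77 103 108 102  78  52  44  45  47  46  89 144 145 141 141 141]
 [138 138 137 139 137 139 141 129  70  44  49  47  46  45  49  55  54  56  50  48  45  48  45  45  90 145 145 142 141 141]
 [136 138 137 137 137 138 141 129  72  44  46  46  47  45  45  46  46  43  45  45  47  46  46  48  90 148 144 144 146 141]
 [139 138 137 137 140 139 139 119  65  43  44  46  47  47  47  46  44  46  46  46  46  47  47  46  72 111 124 142 141 141]
 [135 135 134 135 136 139 124  69  43  39  45  43  42  45  41  44  44  44  43  44  43  44  44  40  43  57  94 142 141 141]
 [132 132 133 133 136 125  78  41  38  40  41  43  41  40  41  42  41  41  42  40  43  41  42  38  39  43  89 140 140 137]
 [133 134 133 134 136 121  52  37  42  43  43  44  43  43  48  46  45  44  45  45  44  45  44  42  43  48  92 142 140 136]
 [136 135 137 139 140 123  50  43  45  45  47  46  46  46  44  45  46  45  46  43  45  47  46  48  46  51  92 143 142 141]
 [134 134 136 136 126  77  45  43  46  46  44  47  49  47  46  47  46  47  43  47  46  45  48  48  40  49  93 139 14
[... 2638 characters left out ...]
0694046333681184)]
205 [np.float64(0.03820113294136224), np.float64(0.03321536359889858), np.float64(0.029891517370589493)]
208 [np.float64(0.03457476290288996), np.float64(0.029416693196329394), np.float64(0.025977980058622355)]
213 [np.float64(0.0284758865427023), np.float64(0.02302803983978063), np.float64(0.01939614203783284)]
top [[np.float64(0.11255152227448194), np.float64(0.11412260552309753), np.float64(0.11516999435550793)], [np.float64(0.027908481352377085), np.float64(0.028289479552688672), np.float64(0.02854347835289638)]]
ex top [[np.float64(0.5877869223444421), np.float64(0.5894930634586697)], [np.float64(0.5882583554306159), np.float64(0.5899711249157176)]] 0.5928304552354722
```

Emit:
{"method": "play_rows", "body": {"moves": [[0,0.009,-0.012,0.03,0,0,0],[0,0.009,-0.012,0.06,0,0,0],[0,0.009,-0.012,0.09,0,0,0],[0,0.009,-0.012,0.11,0,0,0],[0,0.009,-0.012,0.11,0,0,0],[0,0.009,-0.012,0.11,0,0,0],[0,0.009,-0.012,0.11,0,0,0]]}}

```text
t: 6.08
tool_pos: [0.5965, 0.0245, 0.2122]
tcp_rot: [[0.08, 0.997, 0.002], [0.997, -0.08, -0.0], [-0.0, 0.002, -1.0]]
force: [0.7, 0.3, -0.9]
width: 0.0082
gripper_force: 59.7
```

```bash
python3 - <<'E'
from h import *
np.set_printoptions(precision=4,suppress=True,linewidth=220)
s=manip.observe(); cm=cam('wrist',s); print(s['tool_pos'],s['tcp_rot'],s['force'])
im=optics.grab_frame('wrist'); cv2.imwrite('pics/w4f.png',im[...,::-1])
a=cv2.resize(im[120:270,240:440],None,fx=4,fy=4,interpolation=cv2.INTER_CUBIC)
a=np.clip(a.astype(float)*1.8,0,255).astype(np.uint8)
cv2.imwrite('pics/w4.png',a[...,::-1])
P=lambda v: proj(cm,s['tool_pos']+s['tcp_rot']@np.array(v))[0]
for v in((.022,0,.1134),(.028,0,.0914),(.028,0,.0364)): print('mod',v,P(v))
ex=np.array([.99685,-.07933,0]);ey=np.array([.07933,.99685,0])
S=np.array([.5958,.0248,.075])
for d in((11,35,0),(-11,35,0),(3.1,22.6,0),(0,43.5,-20),(11,0,0),(-11,0,0)): print('sock',d,proj(cm,S+ex*d[0]/1e3+ey*d[1]/1e3+np.array([0,0,d[2]/1e3]))[0])
E
```

```text
[0.5965 0.0245 0.2122] [[ 0.0797  0.9968  0.0015]
 [ 0.9968 -0.0797 -0.0002]
 [-0.0001  0.0015 -1.    ]] [ 0.6607  0.3226 -0.9434]
mod (0.022, 0, 0.1134) [325.499  201.0382]
mod (0.028, 0, 0.0914) [325.4383 202.6289]
mod (0.028, 0, 0.0364) [325.2795 244.3083]
sock (11, 35, 0) [339.281  173.7947]
sock (-11, 35, 0) [309.0263 173.8713]
sock (3.1, 22.6, 0) [328.4118 190.2723]
sock (0, 43.5, -20) [324.2083 157.7234]
sock (11, 0, 0) [338.7319 218.7588]
sock (-11, 0, 0) [309.9562 218.8415]
```

View pics/w4.png

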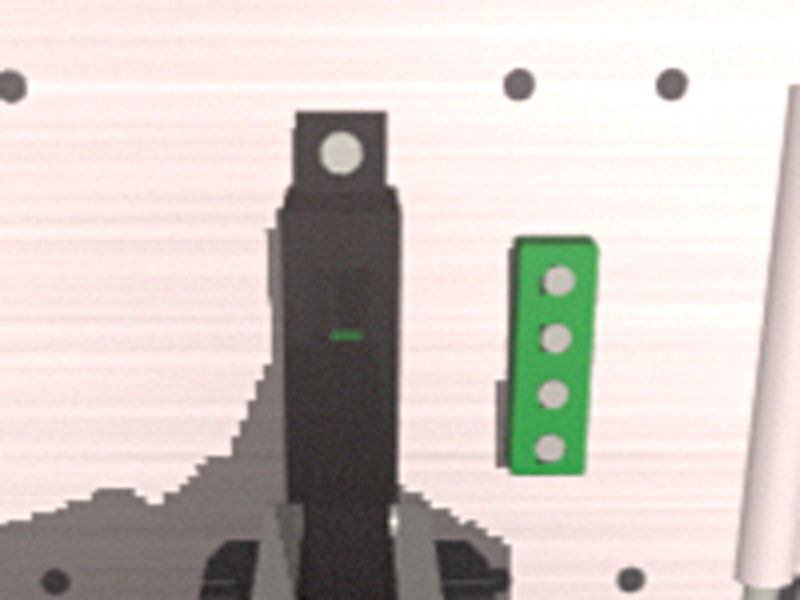

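In this crop the green blade end is at (346,336), centred over the faint slot at about (347,268 and down) in the block (columns 284–400). Side alignment is good. It needs about +2 mm along tool x. I'll shift that and descend gently.

Emit:
{"method": "play_rows", "body": {"moves": [[0,0.002,0,0,0,0,0],[0,0.002,0,0.008,0,0,0],[0,0.002,0,0.015,0,0,0],[0,0.002,0,0.02,0,0,0],[0,0.002,0,0.024,0,0,0],[0,0.002,0,0.027,0,0,0],[0,0.002,0,0.03,0,0,0],[0,0.002,0,0.03,0,0,0]]}}

```text
t: 6.8
tool_pos: [0.5962, 0.0271, 0.1802]
tcp_rot: [[0.078, 0.997, -0.001], [0.997, -0.078, -0.0], [-0.0, -0.001, -1.0]]
force: [0.6, -1.0, -1.5]
width: 0.008
gripper_force: 59.4
```

Emit:
{"method": "play_rows", "body": {"moves": [[0,0,0,0.004,0,0,0],[0,0,0,0.008,0,0,0],[0,0,0,0.011,0,0,0],[0,0,0,0.013,0,0,0],[0,0,0,0.014,0,0,0],[0,0,0,0.015,0,0,0],[0,0,0,0.016,0,0,0],[0,0,0,0.016,0,0,0]]}}

```text
t: 7.47
tool_pos: [0.5963, 0.027, 0.1663]
tcp_rot: [[0.078, 0.997, 0.001], [0.997, -0.078, -0.0], [-0.0, 0.001, -1.0]]
force: [-5.8, -6.5, 15.9]
width: 0.0085
gripper_force: 62.3
```

The module seated at TCP z = 0.1663, as calculated for home, with 16 N of upward reaction. I'll release and retreat upward.

Emit:
{"method": "play_rows", "body": {"moves": [[0,0,0,-0.001,0,0,0],[1,0,0,-0.002,0,0,0],[1,0,0,-0.002,0,0,0],[1,0,0,-0.002,0,0,0],[1,0,0,-0.002,0,0,0],[1,0,0,-0.002,0,0,0],[1,0,0,-0.02,0,0,0],[1,0,0,-0.05,0,0,0]]}}

```text
t: 8.13
tool_pos: [0.5953, 0.0273, 0.2127]
tcp_rot: [[0.078, 0.997, -0.006], [0.997, -0.078, 0.0], [-0.0, -0.006, -1.0]]
force: [0.8, -0.6, -0.6]
width: 0.0852
gripper_force: 0.0
```

Emit:
{"method": "play_rows", "body": {"moves": [[1,0,0,-0.035,0,0,0],[1,0,0,-0.06,0,0,0],[1,0,-0.017,-0.06,0,0,-7],[1,0,-0.034,-0.06,0,0,-14],[1,0,-0.051,-0.06,0,0,-21],[1,0,-0.068,-0.06,0,0,-28],[1,0,-0.085,-0.06,0,0,-35],[1,-0.001,-0.1,-0.06,0,0,-42]]}}

```text
t: 8.8
tool_pos: [0.4954, 0.0343, 0.2748]
tcp_rot: [[-0.614, 0.79, -0.0], [0.79, 0.614, 0.0], [0.0, -0.0, -1.0]]
force: [-0.4, -0.8, 1.1]
width: 0.0853
gripper_force: 0.0
```

Emit:
{"method": "play_rows", "body": {"moves": [[1,0,0,0,0,0,-7],[1,0,0,0,0,0,-14],[1,0,0,0,0,0,-21],[1,0,0,0,0,0,-28],[1,0,0,0,0,0,-35],[1,0,0,0,0,0,-42],[1,0,0,0,0,0,-48],[1,0,0,0,0,0,-48]]}}

```text
t: 9.47
tool_pos: [0.4965, 0.0342, 0.2748]
tcp_rot: [[-0.997, 0.074, -0.0], [0.074, 0.997, -0.0], [0.0, -0.0, -1.0]]
force: [-0.3, -0.2, -0.1]
width: 0.0851
gripper_force: 0.0
```

```bash
python3 - <<'E'
from h import *
np.set_printoptions(precision=4,suppress=True,linewidth=220)
s=manip.observe(); cm=cam('wrist',s); print(s['t'],s['tool_pos'],s['tcp_rot'],s['force'],s['q'])
im=optics.grab_frame('wrist'); cv2.imwrite('pics/w5.png',im[...,::-1])
print('knob pred',proj(cm,[.4862,.0345,.085]), 'modtop',proj(cm,[.5962,.026,.130]))
D=np.array([.4862,.0345,0])-s['tool_pos']; print('tool delta',s['tcp_rot'].T@D)
E
```

```text
9.4667 [0.4965 0.0342 0.2748] [[-0.9973  0.0736 -0.0001]
 [ 0.0736  0.9973 -0.    ]
 [ 0.0001 -0.     -1.    ]] [-0.2815 -0.1673 -0.1417] [-0.0641  0.3475  1.9    -0.      0.8941 -1.5612]
knob pred [[325.1628 186.7255]] modtop [[324.8674 318.8874]]
tool delta [ 0.0102 -0.0004  0.2748]
```

View pics/w5.png

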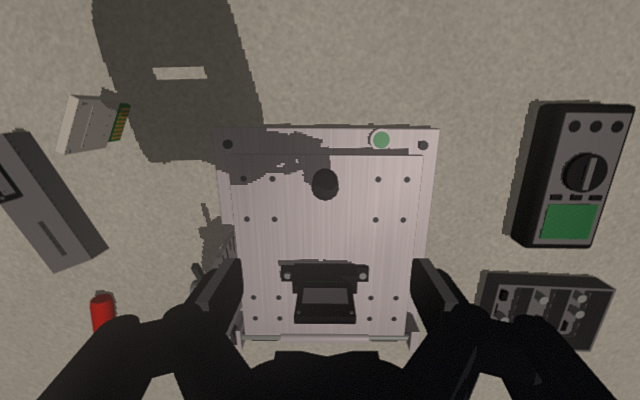

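The knob is at (325,184) as predicted, and the module stands in the socket at (325,300). Next I'll lower onto the knob, grip it, and then measure the hand angle.

Emit:
{"method": "play_rows", "body": {"moves": [[1,0.01,0,0.03,0,0,0],[1,0.01,0,0.06,0,0,0],[1,0.01,0,0.09,0,0,0],[1,0.01,0,0.12,0,0,0],[1,0.01,0,0.135,0,0,0],[1,0.01,0,0.144,0,0,0],[1,0.01,0,0.144,0,0,0],[0,0.01,0,0.144,0,0,0]]}}

```text
t: 10.18
tool_pos: [0.4868, 0.0349, 0.1312]
tcp_rot: [[-0.997, 0.08, -0.0], [0.08, 0.997, -0.0], [0.0, -0.0, -1.0]]
force: [0.6, 0.2, 0.5]
width: 0.0756
gripper_force: 0.0
```

Emit:
{"method": "play_rows", "body": {"moves": [[0,0,0,0,0,0,0],[0,0,0,0,0,0,0],[0,0,0,0,0,0,0],[0,0,0,0,0,0,0],[0,0,0,0,0,0,0],[0,0,0,0,0,0,0],[0,0,0,0,0,0,0]]}}

```text
t: 10.77
tool_pos: [0.4867, 0.0337, 0.132]
tcp_rot: [[-0.997, 0.078, 0.001], [0.078, 0.997, -0.001], [-0.001, -0.001, -1.0]]
force: [-4.1, -15.4, 12.3]
width: 0.024
gripper_force: 58.5
```

```bash
cat > hand.py <<'E'
from h import *
np.set_printoptions(precision=4,suppress=True,linewidth=220)
a=np.radians(-4.55); ex=np.array([np.cos(a),np.sin(a),0]);ey=np.array([-np.sin(a),np.cos(a),0])
H=np.array([.5962,.026,0])+.095*ex; H[2]=.045
def onplane(cm,uv,yp):   # -> (distance from hinge toward knob, height over hinge)
    (f,cx,cy),R,t=cm; uv=np.atleast_2d(uv).astype(float)
    d=np.c_[(uv[:,0]-cx)/f,(uv[:,1]-cy)/f,np.ones(len(uv))]@R; o=-R.T@t
    X=o+d*(((H@ey+yp)-o@ey)/(d@ey))[:,None]-H
    return np.c_[-(X@ex),X[:,2]]
def rep(n,cm,px,yp=-.113):
    q=onplane(cm,px,yp); r=np.hypot(*q.T); th=np.arctan2(q[:,1],q[:,0])
    k=(r>.05)&(r<.175)
    vx,vy,x0,y0=cv2.fitLine(q[k].astype(np.float32),cv2.DIST_HUBER,0,.002,.01).ravel()
    print(n,k.sum(),'r',r.min(),r.max(),'median',np.median(th[k]),'line dir',np.arctan2(abs(vy),abs(vx)),'offset',(y0*vx-x0*vy))
E
python3 - <<'E'
from hand import *
s=manip.observe(); print(s['t'],s['tool_pos'],s['width'],s['gripper_force'],s['force'])
for n in('scene','top'):
    im=optics.grab_frame(n); cv2.imwrite(f'pics/{n}6.png',im[...,::-1])
    for m in optics.masks_of(n,'index_tip')[:2]:
        px=np.argwhere(m['pixels'])[:,::-1]; print(m['score'],m['extent'])
        if len(px)>10: rep(n,cam(n),px)
R1=np.array([[.9554,.2955,-.0001],[.2955,-.9554,0],[-.0002,0,-1]])
cm=cam('wrist',dict(tool_pos=np.array([.5389,-.2901,.2506]),tcp_rot=R1))
px=np.array([[38,135],[120,5],[60,103],[95,45]]); q=onplane(cm,px,-.113); print('w1',q,np.arctan2(q[:,1],q[:,0]))
g=cv2.imread('pics/w1.png'); a=cv2.resize(g[0:150,0:200],None,fx=4,fy=4,interpolation=cv2.INTER_CUBIC)
cv2.imwrite('pics/w1c.png',a)
E
```

```text
10.7667 [0.4867 0.0337 0.132 ] 0.024046181225435448 58.46149921417236 [ -4.1398 -15.4409  12.297 ]
0.66 [271.4, 175.6, 47.4, 43.0]
scene 139 r 0.009420490941442494 0.16020866032617875 median 0.5095268087221083 line dir 0.49523246 offset 0.0015456304
0.61 [331.3, 161.9, 9.3, 60.8]
top 59 r 0.009871429606896702 0.3619704497574353 median 0.47012610198678484 line dir 1.3131715 offset -0.09101817
w1 [[0.1427 0.0713]
 [0.0414 0.0121]
 [0.12   0.0565]
 [0.0753 0.0317]] [0.4632 0.2834 0.4403 0.3982]
```

View pics/w1c.png

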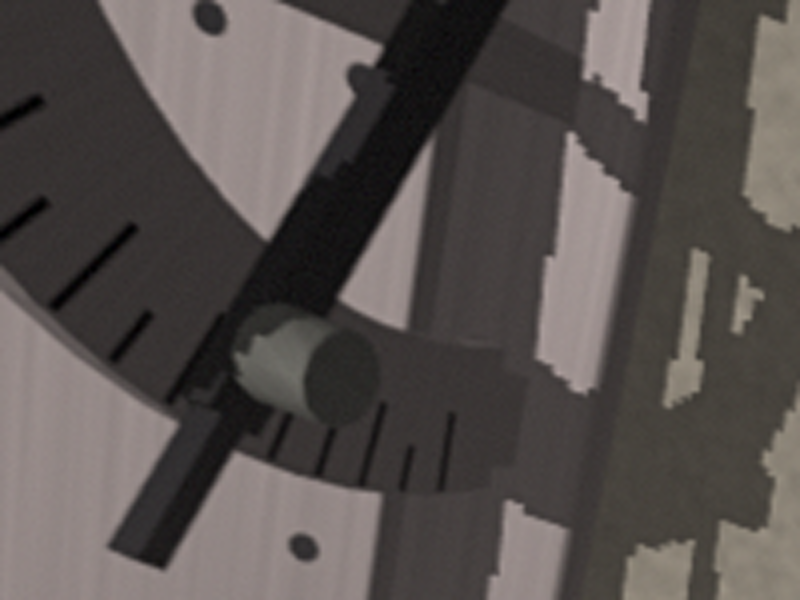

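This crop shows the hand clearly. Its lower outer edge runs from (165,568) at the tip to about (508,0), and the tip of the outer face is at (135,556)–(165,568). I'll fit the angle from that.

```bash
python3 - <<'E'
from hand import *
R1=np.array([[.9554,.2955,-.0001],[.2955,-.9554,0],[-.0002,0,-1]])
cm=cam('wrist',dict(tool_pos=np.array([.5389,-.2901,.2506]),tcp_rot=R1))
for yp in(-.1105,-.113,-.1155,-.118):
    q=onplane(cm,np.array([[165,568],[508,0],[135,556],[345,270]])/4,yp)
    v=q[0]-q[1]; v/=np.hypot(*v); print(yp,q.ravel(),'dir',np.arctan2(v[1],v[0]),'edge offset',-(q[0,0]*v[1]-q[0,1]*v[0]),'tip r',np.hypot(*q[0]), 'tipdir', np.arctan2(*(q[0]+q[2])[::-1]))
# scene: project model hand outline for several angles and score against dark pixels
g=cv2.cvtColor(cv2.imread('pics/scene0.png'),cv2.COLOR_BGR2GRAY).astype(float)
cs=cam('scene')
def pt(r,w,y,th): return H+(-ex*np.cos(th)+np.array([0,0,1])*np.sin(th))*r+(ex*np.sin(th)+np.array([0,0,1])*np.cos(th))*w+ey*y
for th in np.arange(.40,.62,.02):
    print(round(th,2),proj(cs,[pt(.16,0,-.113,th),pt(.10,0,-.113,th)]).ravel(),end=' ')
    P=proj(cs,[pt(r,w,-.113,th) for r in np.linspace(.142,.158,12) for w in(-.004,0,.004)])
    print('tip dark',cv2.remap(g.astype(np.float32),P[:,0].astype(np.float32),P[:,1].astype(np.float32),1).mean().round(1))
E
```

```text
-0.1105 [0.1494 0.0654 0.0353 0.0014 0.1466 0.0713 0.0931 0.0338] dir 0.5114449436438988 edge offset -0.016078255903769698 tip r 0.16314074323390168 tipdir 0.43265561546409725
-0.113 [0.1481 0.0684 0.0356 0.0052 0.1453 0.0741 0.0926 0.0372] dir 0.5114449436438995 edge offset -0.012881487246103919 tip r 0.16312113761095517 tipdir 0.4520519409924467
-0.1155 [0.1468 0.0713 0.0358 0.009  0.144  0.0769 0.092  0.0405] dir 0.5114449436438989 edge offset -0.009684718588437988 tip r 0.16316460491396745 tipdir 0.47143037254898035
-0.118 [0.1454 0.0742 0.036  0.0128 0.1427 0.0798 0.0915 0.0439] dir 0.5114449436438991 edge offset -0.00648794993077223 tip r 0.1632710947676488 tipdir 0.49077641178167586
0.4 [319.928  178.5337 303.1673 194.4401] tip dark 62.5
0.42 [319.5746 177.6226 302.9156 193.8818] tip dark 67.0
0.44 [319.202  176.7241 302.6518 193.3329] tip dark 65.2
0.46 [318.8103 175.8385 302.3758 192.7936] tip dark 60.1
0.48 [318.3995 174.9664 302.0878 192.2642] tip dark 54.4
0.5 [317.9695 174.108  301.7877 191.7449] tip dark 50.6
0.52 [317.5204 173.2638 301.4756 191.2359] tip dark 62.3
0.54 [317.0522 172.4341 301.1517 190.7375] tip dark 78.7
0.56 [316.5648 171.6194 300.8158 190.2499] tip dark 93.2
0.58 [316.0583 170.82   300.4681 189.7733] tip dark 102.3
0.6 [315.5327 170.0364 300.1087 189.308 ] tip dark 103.9
```

The hand angle is about 0.50 to 0.51 rad. I'll lift along the arc, 16° first.

Emit:
{"method": "play_rows", "body": {"moves": [[0,-0.0032,0,-0.0071,0,2,0],[0,-0.0066,0,-0.0141,0,4,0],[0,-0.0102,0,-0.021,0,6,0],[0,-0.0141,0,-0.0277,0,8,0],[0,-0.0182,0,-0.0343,0,10,0],[0,-0.0226,0,-0.0407,0,12,0],[0,-0.0271,0,-0.047,0,14,0],[0,-0.0319,0,-0.0531,0,16,0]]}}

```text
t: 11.63
tool_pos: [0.5184, 0.0312, 0.1845]
tcp_rot: [[-0.958, 0.078, -0.276], [0.075, 0.997, 0.02], [0.277, -0.002, -0.961]]
force: [-0.4, -10.9, -3.6]
width: 0.0243
gripper_force: 59.7
```

Emit:
{"method": "play_rows", "body": {"moves": [[0,-0.0032,0,-0.0071,0,2,0],[0,-0.0066,0,-0.0141,0,4,0],[0,-0.0102,0,-0.021,0,6,0],[0,-0.0141,0,-0.0277,0,8,0],[0,-0.0182,0,-0.0343,0,10,0],[0,-0.0226,0,-0.0407,0,12,0],[0,-0.0226,0,-0.0407,0,12,0],[0,-0.0226,0,-0.0407,0,12,0]]}}

```text
t: 12.3
tool_pos: [0.5508, 0.0286, 0.217]
tcp_rot: [[-0.879, 0.078, -0.47], [0.07, 0.997, 0.035], [0.471, -0.002, -0.882]]
force: [-5.3, -9.7, -1.6]
width: 0.024
gripper_force: 60.0
```

```bash
cat > chk.py <<'E'
from hand import *
s=manip.observe(); r=s['tool_pos']-H; p=np.array([-(r@ex),r[2]])
print(s['t'],s['tool_pos'],'ang tool',np.arctan2(-s['tcp_rot'][:,2]@ex,-s['tcp_rot'][2,2]),'ang arc',np.arctan2(p[1],p[0])-np.arctan2(.087,.2048),'r',np.hypot(*p),np.hypot(.087,.2048),s['force'],s['torque'])
E
python3 - <<'E'
from chk import *
for n in('scene','top'):
    im=optics.grab_frame(n); cv2.imwrite(f'pics/{n}7.png',im[...,::-1])
    if n=='scene': a=im
    for m in optics.masks_of(n,'index_tip')[:1]:
        px=np.argwhere(m['pixels'])[:,::-1]; print(m['score'],m['extent']); rep(n,cam(n),px)
cv2.imwrite('pics/s7c.png',cv2.resize(a[120:270,240:440],None,fx=4,fy=4,interpolation=cv2.INTER_CUBIC)[...,::-1])
E
```

```text
12.3 [0.5508 0.0286 0.217 ] ang tool 0.49038226930549267 ang arc 0.4842303757574715 r 0.22203551599507307 0.22251301085554526 [-5.3199 -9.7448 -1.6414] [-1.3331  0.0764  0.712 ]
0.72 [276.4, 192.0, 26.8, 24.9]
scene 63 r 0.015421568393192354 0.10281562133493373 median 0.5145080742734893 line dir 0.56557053 offset -0.004302606
0.43 [332.3, 164.3, 6.8, 57.6]
top 86 r 0.009871429606896702 0.3339545676595921 median 0.490745118931478 line dir 0.9790009 offset -0.04007076
```

View pics/s7c.png

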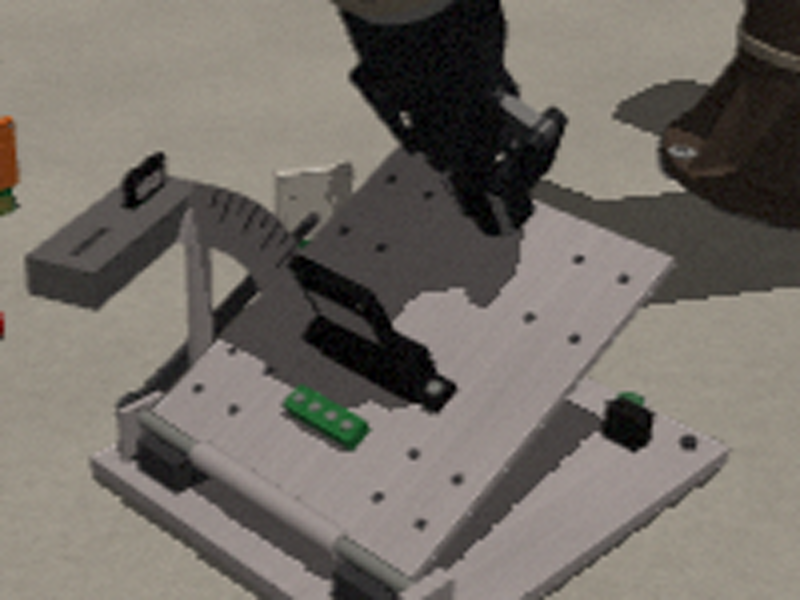

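The plate is raised, its left edge from (155,408) to (400,155), nearly parallel to the hand, whose tip is at (318,215). The module is still seated. I'll quantify both angles from the same camera.

```bash
python3 - <<'E'
from chk import *
cs=cam('scene')
def pt(r,w,y,th): return H+(-ex*np.cos(th)+np.array([0,0,1])*np.sin(th))*r+(ex*np.sin(th)+np.array([0,0,1])*np.cos(th))*w+ey*y
def edge(fn,w,y,th,rs,sign,name):
    g=cv2.GaussianBlur(cv2.cvtColor(cv2.imread(fn),cv2.COLOR_BGR2GRAY),(0,0),.7).astype(np.float32)
    A=proj(cs,[pt(r,w,y,th) for r in rs]); d=A[-1]-A[0]; d/=np.hypot(*d); n=np.array([d[1],-d[0]])
    if n[1]>0: n=-n          # n points up in the image
    o=np.arange(-4,4.01,.25); out=[]
    for r,a in zip(rs,A):
        P=(a+o[:,None]*n).astype(np.float32); v=cv2.remap(g,P[:,:1],P[:,1:],1).ravel()
        gr=np.gradient(v)*sign; k=gr.argmax(); out.append([o[k],gr[k]])
    out=np.array(out); ok=out[:,1]>2
    q=onplane(cs,A[ok]+out[ok,:1]*n,y)
    vx,vy,x0,y0=cv2.fitLine(q.astype(np.float32),cv2.DIST_HUBER,0,.001,.01).ravel()
    print(name,'offs',out[:,0],'str',out[:,1].round(0),'\n   dir',np.arctan2(abs(vy),abs(vx)),'offset',abs(vx)*y0-abs(vy)*x0*np.sign(vx*vy), 'th(w)',np.median(np.arctan2(q[:,1],q[:,0])-np.arcsin(w/np.hypot(*q.T))))
rp=np.linspace(.03,.215,20)
for sg in(1,-1): edge('pics/scene7.png',.004,-.1,.487,rp,sg,f'plate top edge {sg}')
rh=np.linspace(.142,.158,7); ra=np.linspace(.03,.158,20)
edge('pics/scene6.png',.006,-.1155,.505,rh,1,'hand up-out tip')
edge('pics/scene6.png',-.006,-.1105,.505,rh,-1,'hand low-in tip')
edge('pics/scene0.png',.006,-.1155,.505,ra,1,'hand up-out all')
edge('pics/scene0.png',-.006,-.1105,.505,ra,-1,'hand low-in all')
edge('pics/scene7.png',.006,-.1155,.505,ra,1,'hand up-out all7')
E
```

```text
12.5 [0.5507 0.0286 0.2169] ang tool 0.4895928705406693 ang arc 0.48375125402316876 r 0.2220535934293096 0.22251301085554526 [-3.8719 -8.9804 -2.1004] [-1.2749 -0.0154  0.6558]
plate top edge 1 offs [-3.25  4.   -3.   -3.5   3.5   4.    4.    4.   -1.5   2.75  0.   -3.5   4.    4.    0.5   1.25  0.25  0.25  0.5   0.5 ] str [6. 1. 0. 3. 4. 2. 2. 2. 0. 1. 4. 3. 4. 5. 4. 2. 5. 8. 8. 9.] 
   dir 0.5131367 offset 0.00021298602 th(w) 0.4954106574919026
plate top edge -1 offs [ 0.5   0.5   0.25  0.5   1.    1.    1.25  1.25  0.5   1.25 -2.    0.5   2.    2.    3.25  4.    1.75  3.   -4.    3.  ] str [12. 10.  6. 10.  5.  5.  6.  8.  0.  1.  0.  2.  9.  5.  0.  2.  3.  5.  0.  0.] 
   dir 0.5337498 offset 0.0038207471 th(w) 0.5314449876424255
hand up-out tip offs [-1.   -1.75 -1.25 -1.25 -1.25 -1.25 -1.25] str [4. 6. 7. 7. 7. 7. 7.] 
   dir 0.51099 offset 0.0005653575 th(w) 0.47633902553849183
hand low-in tip offs [-1.   -1.75  1.    0.75  0.75  0.5   0.25] str [2. 4. 6. 7. 8. 9. 8.] 
   dir 0.9718369 offset -0.072612464 th(w) 0.5165763380099365
hand up-out all offs [ 0.25  0.    0.25  0.5   1.75 -3.   -1.25 -0.25 -0.25 -0.25 -0.5  -0.5   4.   -1.75  2.5  -3.   -3.25 -1.5  -1.   -1.25] str [10. 11. 10.  8.  5.  3.  5.  9. 11. 12. 13. 10.  1.  0.  3.  4.  3.  6.  7.  7.] 
   dir 0.46440652 offset 0.008286387 th(w) 0.49116344255121536
hand low-in all offs [ 0.5   0.25  1.   -4.   -1.25  0.    0.25  0.5   0.25  0.    0.25  0.25  2.    0.75  0.   -0.25 -0.5  -2.    0.75  0.25] str [12. 11.  5.  4.  3.  8. 12. 11. 12. 12. 13.  7.  1.  1.  2.  3.  3.  3.  8.  8.] 
   dir 0.47798768 offset -0.0035680793 th(w) 0.5120923601566737
hand up-out all7 offs [ 0.25  0.    0.25  0.5   1.75 -3.   -1.25 -0.25 -0.25 -0.25  0.    0.    0.25 -3.   -3.   -3.5  -2.5  -1.5  -1.   -1.25] str [11. 11. 10.  8.  5.  5.  5. 10. 14. 14. 13. 11.  1.  1.  2.  3.  2.  8.  9.  8.] 
   dir 0.4641902 offset 0.008280041 th(w) 0.49477356490032637
```

```bash
python3 - <<'E'
from hand import *
R1=np.array([[.9554,.2955,-.0001],[.2955,-.9554,0],[-.0002,0,-1]])
cm=cam('wrist',dict(tool_pos=np.array([.5389,-.2901,.2506]),tcp_rot=R1))
g=cv2.GaussianBlur(cv2.cvtColor(cv2.imread('pics/w1.png'),cv2.COLOR_BGR2GRAY),(0,0),.6).astype(np.float32)
def fit(A,B,n=40,half=4,name=''):
    A,B=np.array(A,float),np.array(B,float); d=(B-A)/np.hypot(*(B-A)); nn=np.array([-d[1],d[0]])
    o=np.arange(-half,half+.01,.25); pts=[];st=[]
    for f in np.linspace(.02,.98,n):
        P=((A+f*(B-A))+o[:,None]*nn).astype(np.float32); v=cv2.remap(g,P[:,:1],P[:,1:],1).ravel()
        gr=np.abs(np.gradient(v)); k=gr.argmax(); pts.append(P[k]); st.append(gr[k])
    pts=np.array(pts); st=np.array(st); pts=pts[st>.5*np.median(st)]
    vx,vy,x0,y0=cv2.fitLine(pts,cv2.DIST_HUBER,0,.3,.01).ravel()
    res=(pts[:,0]-x0)*vy-(pts[:,1]-y0)*vx; print(name,len(pts),'rms',np.sqrt(np.median(res**2)),'line',x0,y0,vx,vy)
    return np.array([[x0-60*vx,y0-60*vy],[x0+60*vx,y0+60*vy]])
def th(L,name,yp=-.1155):
    q=onplane(cm,L,yp); v=q[1]-q[0]; v=v*np.sign(v[0]); v/=np.hypot(*v); print(name,'dir',np.arctan2(v[1],v[0]),'offset',v[0]*q[0,1]-v[1]*q[0,0],'ends',q.ravel())
L=fit((41.2,142),(127,0),name='hand lower'); th(L,'hand lower')
L=fit((34,140),(41,128),n=12,half=2,name='tip'); 
L=fit((41.2,142),(57,116),n=20,half=3,name='hand lower tip part'); th(L,'tip part')
L=fit((27,136.3),(100,4),name='hand upper-in'); th(L,'upper-in',-.1105)
# reference lines along ex: base -y edge, z=.0?
for z,y in((.02,-.125),(.049,-.1),(.0,-.125)):
    a,b=proj(cm,[H*[1,1,0]+ey*y-ex*.05+[0,0,z],H*[1,1,0]+ey*y-ex*.2+[0,0,z]]); print('pred',z,y,a,b)
E
```

```text
hand lower 25 rms 0.5863495 line 78.550156 81.00687 0.5299213 -0.84804684
hand lower dir 0.5295599768570123 offset -0.011942104743494886 ends [0.1393 0.0677 0.0609 0.0218]
tip 12 rms 0.09907403 line 37.596336 132.79292 0.48517185 -0.8744188
hand lower tip part 20 rms 0.09656083 line 48.895325 127.79633 0.49169505 -0.8707675
tip part dir 0.47628991887872296 offset -0.003582270978021787 ends [0.172  0.0847 0.0981 0.0466]
hand upper-in 23 rms 0.35254765 line 56.80404 80.474106 0.4765549 -0.8791447
upper-in dir 0.4463770549329673 offset 0.006927691731752783 ends [0.1416 0.0754 0.0654 0.039 ]
pred 0.02 -0.125 [158.8167  34.8402] [130.3283 182.9142]
pred 0.049 -0.1 [108.5864  13.4245] [ 84.8006 180.9503]
pred 0.0 -0.125 [169.9586  39.7214] [141.6454 178.5949]
```

```bash
python3 - <<'E'
from chk import *
s=manip.observe(); im=optics.grab_frame('wrist'); cv2.imwrite('pics/w8.png',im[...,::-1]); cm=cam('wrist',s)
def pt(r,w,y,th): return H+(-ex*np.cos(th)+np.array([0,0,1])*np.sin(th))*r+(ex*np.sin(th)+np.array([0,0,1])*np.cos(th))*w+ey*y
g=cv2.cvtColor(im,cv2.COLOR_RGB2GRAY)
for m in optics.masks_of('wrist','index_tip')[:2]: print(m['score'],m['extent'])
R=(.1,.12,.14,.15,.155,.16)
print('plate edge top',proj(cm,[pt(r,.004,-.1,.486) for r in (.1,.12,.14,.16,.2)]).round(1).tolist())
for th in(.47,.49,.51):
  for w in(.006,-.006): print('hand',th,w,proj(cm,[pt(r,w,-.1155,th) for r in R]).round(1).tolist())
A=proj(cm,[pt(r,0,-.113,.49) for r in (.08,.1,.12,.13,.14,.145,.15,.155,.16,.165)])
for u,v in A:
    c=int(round(u)); r=int(round(v)); print(r,c-14,g[r,max(c-14,0):c+26].tolist() if 0<=r<400 else None)
E
```

```text
12.5 [0.5507 0.0286 0.2169] ang tool 0.4895928705406693 ang arc 0.48375125402316876 r 0.2220535934293096 0.22251301085554526 [-3.8719 -8.9804 -2.1004] [-1.2749 -0.0154  0.6558]
0.79 [143.8, 303.8, 20.8, 37.0]
plate edge top [[183.7, 386.9], [179.2, 364.5], [174.4, 340.6], [169.3, 315.2], [157.9, 258.8]]
hand 0.47 0.006 [[161.2, 387.3], [156.2, 364.4], [151.0, 340.2], [148.2, 327.5], [146.8, 321.0], [145.4, 314.5]]
hand 0.47 -0.006 [[170.1, 372.6], [165.7, 350.7], [161.0, 327.4], [158.5, 315.3], [157.3, 309.1], [156.0, 302.8]]
hand 0.49 0.006 [[159.7, 390.0], [154.3, 367.6], [148.5, 343.6], [145.5, 331.0], [143.9, 324.6], [142.4, 318.0]]
hand 0.49 -0.006 [[168.7, 374.9], [163.8, 353.2], [158.7, 330.2], [156.0, 318.1], [154.7, 311.9], [153.3, 305.6]]
hand 0.51 0.006 [[158.1, 392.9], [152.3, 370.8], [146.0, 347.2], [142.7, 334.7], [141.0, 328.3], [139.3, 321.8]]
hand 0.51 -0.006 [[167.2, 377.2], [162.0, 355.8], [156.4, 333.0], [153.5, 321.1], [152.0, 314.9], [150.5, 308.7]]
403 158 None
382 154 [18, 21, 24, 18, 20, 20, 20, 15, 16, 19, 19, 18, 17, 18, 18, 16, 14, 15, 16, 12, 16, 18, 17, 
[... 718 characters left out ...]
 23, 22, 24, 22, 21, 24]
324 141 [76, 73, 73, 74, 75, 67, 41, 34, 40, 34, 39, 38, 38, 35, 35, 35, 32, 32, 32, 37, 61, 73, 74, 75, 74, 70, 72, 72, 73, 74, 66, 45, 27, 20, 22, 19, 23, 24, 24, 23]
318 139 [77, 78, 75, 74, 72, 73, 62, 57, 56, 58, 57, 56, 57, 55, 45, 40, 35, 37, 39, 40, 52, 73, 76, 73, 73, 69, 67, 69, 73, 73, 72, 69, 72, 72, 73, 73, 74, 72, 72, 72]
312 138 [77, 77, 74, 74, 74, 72, 61, 56, 58, 57, 58, 58, 55, 53, 45, 40, 45, 37, 41, 41, 55, 75, 74, 73, 73, 73, 72, 74, 73, 73, 70, 71, 72, 73, 72, 72, 73, 73, 70, 70]
305 136 [77, 75, 75, 76, 79, 78, 74, 76, 74, 75, 78, 76, 69, 56, 48, 48, 51, 51, 53, 51, 55, 67, 74, 73, 74, 72, 72, 74, 74, 73, 70, 68, 72, 73, 74, 72, 72, 73, 71, 72]
```

```bash
python3 - <<'E'
from chk import *
im=cv2.imread('pics/w8.png'); cm=cam('wrist',manip.observe())
def pt(r,w,y,th): return H+(-ex*np.cos(th)+np.array([0,0,1])*np.sin(th))*r+(ex*np.sin(th)+np.array([0,0,1])*np.cos(th))*w+ey*y
for r in(.16,.17,.18,.19,.2,.21,.22):
    a=proj(cm,[pt(r,.004,-.1,.486)])[0]; b=proj(cm,[pt(r,-.004,-.1,.486)])[0]; y=int(round(a[1])); x=int(round(a[0]))
    v=im[y-1:y+2,x-16:x+16].astype(int).mean(0); print(y,x-16,'pred',a.round(1),b.round(1),v.mean(1).round().astype(int).tolist(),'b-r',(v[:,0]-v[:,2]).round().astype(int).tolist())
for y in(.1,.0,-.05):   # knob-edge of plate
    a=proj(cm,[pt(.216,.004,y,.486),pt(.205,.004,y,.486)]); print('knob edge r=.216',y,a.round(1).tolist())
for y in (.05,.04): 
  P=proj(cm,[pt(.19,.004,y,.486),pt(.24,.004,y,.486)]); n=40
  Q=(P[0]+np.linspace(0,1,n)[:,None]*(P[1]-P[0])).round().astype(int); print('rows',Q[0],Q[-1],[int(im[v,u].mean()) if 0<=v<400 else -1 for u,v in Q])
# +y side edge of plate
for r in(.1,.14,.18,.2):
    a=proj(cm,[pt(r,.004,.1,.486)])[0].round().astype(int); 
    if 0<=a[1]<400: print('+y',a,im[a[1]-1:a[1]+2,a[0]-14:a[0]+14].mean((0,2)).round().astype(int).tolist())
E
```

```text
12.6 [0.5507 0.0287 0.2169] ang tool 0.4895869761850528 ang arc 0.48368968898577946 r 0.22206200720198818 0.22251301085554526 [-3.3479 -8.8195 -1.4686] [-1.3222 -0.0299  0.6586]
315 153 pred [169.2 315.2] [175.5 307. ] [40, 38, 36, 36, 38, 45, 62, 70, 70, 68, 68, 69, 69, 70, 70, 70, 70, 71, 71, 72, 72, 73, 73, 71, 70, 69, 70, 71, 73, 72, 63, 57] b-r [-4, -3, -5, -3, -2, -5, -8, -11, -10, -10, -11, -12, -10, -10, -11, -10, -8, -8, -7, -7, -6, -8, -7, -7, -7, -5, -7, -7, -7, -7, -7, -6]
302 151 pred [166.6 301.8] [173.  294.1] [72, 73, 73, 73, 73, 74, 73, 73, 71, 72, 73, 71, 73, 73, 74, 71, 70, 72, 73, 73, 73, 73, 72, 71, 70, 69, 72, 72, 72, 71, 71, 71] b-r [-10, -10, -11, -12, -10, -11, -11, -10, -11, -11, -11, -11, -11, -12, -10, -9, -7, -7, -7, -7, -6, -8, -7, -8, -7, -7, -7, -7, -6, -7, -7, -8]
288 148 pred [163.8 288. ] [170.5 280.7] [75, 75, 73, 72, 72, 73, 73, 73, 73, 72, 72, 72, 72, 72, 74, 73, 71, 72, 73, 72, 73, 73, 72, 72, 71, 69, 71, 72, 73, 72, 72, 71] b-r [-11, -12, -12, -11, -11, -10, -11, -12, -11, -12, -10, -11, -11, -12, -11, -10, -8, -8, -8, -8, -7, -7, -7, -7, -8, -
[... 1774 characters left out ...]
51, 150, 150, 151, 151, 150, 150, 150, 150, 151, 151, 152, 150, 151, 152, 151, 152, 152, 151, 153, 110, 97, 136, 165, 164, 163, 163, 165, 165]
+y [471 387] [13, 13, 15, 11, 9, 13, 12, 13, 13, 13, 14, 15, 12, 13, 12, 14, 12, 12, 12, 13, 13, 14, 8, 11, 14, 14, 12, 13]
+y [480 341] [20, 18, 18, 16, 20, 16, 18, 19, 18, 16, 18, 19, 20, 18, 18, 20, 19, 19, 18, 19, 17, 18, 17, 18, 18, 18, 18, 19]
+y [491 288] [149, 148, 148, 147, 147, 147, 148, 149, 149, 150, 150, 147, 145, 147, 148, 147, 147, 147, 148, 149, 150, 148, 147, 147, 148, 151, 153, 152]
+y [497 259] [148, 147, 149, 151, 149, 149, 149, 149, 150, 150, 150, 148, 144, 148, 148, 148, 147, 145, 146, 148, 149, 149, 148, 149, 151, 152, 150, 146]
```

```bash
python3 - <<'E'
from chk import *
g=cv2.cvtColor(cv2.imread('pics/w8.png'),cv2.COLOR_BGR2GRAY); cm=cam('wrist',manip.observe())
def pt(r,w,y,th): return H+(-ex*np.cos(th)+np.array([0,0,1])*np.sin(th))*r+(ex*np.sin(th)+np.array([0,0,1])*np.cos(th))*w+ey*y
print(138,'..')
for r in range(298,328): print(r,' '.join('%2d'%v for v in g[r,138:166]))
for th in(.47,.49,.51): print(th,[proj(cm,[pt(.16,w,y,th)])[0].round(1).tolist() for w in(.006,-.006) for y in(-.1155,-.1105)])
E
```

```text
12.6 [0.5507 0.0287 0.2169] ang tool 0.4895869761850528 ang arc 0.48368968898577946 r 0.22206200720198818 0.22251301085554526 [-3.3479 -8.8195 -1.4686] [-1.3222 -0.0299  0.6586]
138 ..
298 80 77 75 74 75 74 74 76 76 76 74 73 73 74 74 74 76 75 73 75 72 71 74 73 74 75 76 73
299 78 77 76 74 76 76 76 75 76 75 75 75 73 72 73 74 73 73 75 74 73 72 74 73 72 74 73 76
300 77 75 76 75 76 76 75 77 76 75 74 73 72 72 74 74 73 73 74 73 75 72 72 73 73 72 74 74
301 75 76 77 77 77 73 75 77 76 75 74 72 74 74 75 74 74 74 74 74 76 74 75 74 72 74 75 75
302 76 77 74 76 75 75 73 73 74 73 74 74 73 73 73 75 73 73 76 76 74 71 72 73 71 74 76 75
303 75 76 77 76 77 74 75 76 75 75 77 75 75 74 74 75 75 75 76 73 74 72 73 75 74 75 74 74
304 77 73 79 79 78 74 75 74 75 76 75 73 74 73 75 74 75 75 74 74 74 74 73 75 73 72 72 71
305 75 76 79 78 74 76 74 75 78 76 69 56 48 48 51 51 53 51 55 67 74 73 74 72 72 74 74 73
306 76 74 76 74 76 76 75 78 78 73 57 42 41 43 43 40 44 44 44 62 76 75 74 74 73 73 72 74
307 77 76 76 74 74 77 76 77 72 56 45 43 42 40 41 43 40 38 41 58 76 75 72 69 68 72 73 76
308 75 76 74 75 73 74 75 70 57 46 4
[... 1234 characters left out ...]
39 38 39 38 38 36 35 34 33 35 33 51 77 75 75 75 72
323 78 77 78 77 75 75 74 77 67 39 36 38 38 37 35 36 36 33 35 36 35 31 48 75 75 76 77 75
324 76 78 77 76 73 73 74 75 67 41 34 40 34 39 38 38 35 35 35 32 32 32 37 61 73 74 75 74
325 74 76 75 75 73 73 75 74 71 49 36 38 40 36 36 37 37 36 35 34 37 33 37 57 73 73 74 69
326 74 73 74 75 76 74 75 76 72 52 38 38 38 38 37 37 37 35 35 35 33 32 36 51 75 73 74 72
327 73 73 74 73 75 76 77 74 73 61 36 37 37 38 36 38 37 35 35 35 36 33 31 48 74 77 75 75
0.47 [[145.3, 314.5], [153.2, 314.5], [155.9, 302.8], [163.3, 302.8]]
0.49 [[142.3, 318.0], [150.3, 318.0], [153.2, 305.7], [160.7, 305.7]]
0.51 [[139.2, 321.8], [147.4, 321.8], [150.4, 308.7], [158.0, 308.7]]
```

The tip patch shows the hand tapers. Relative to the plate, the wrist and scene views put the hand about 0.002 to 0.01 rad higher, so I'll add a 0.3° trim and hold.

Emit:
{"method": "play_rows", "body": {"moves": [[0,-0.0003,0,-0.0005,0,0.15,0],[0,-0.0005,0,-0.001,0,0.3,0],[0,-0.0005,0,-0.001,0,0.3,0],[0,-0.0005,0,-0.001,0,0.3,0],[0,-0.0005,0,-0.001,0,0.3,0],[0,-0.0005,0,-0.001,0,0.3,0],[0,-0.0005,0,-0.001,0,0.3,0]]}}

```text
t: 13.18
tool_pos: [0.5516, 0.0286, 0.2176]
tcp_rot: [[-0.877, 0.078, -0.474], [0.07, 0.997, 0.035], [0.475, -0.002, -0.88]]
force: [-3.9, -8.7, -2.0]
width: 0.0242
gripper_force: 59.9
```

```bash
python3 - <<'E'
from chk import *
im=optics.grab_frame('scene'); p=cv2.imread('pics/scene7.png')[...,::-1]
d=np.abs(im.astype(int)-p).max(2)>60; print('changed px',d.sum(),np.abs(s['qvel']).max())
def pt(r,w,y,th): return H+(-ex*np.cos(th)+np.array([0,0,1])*np.sin(th))*r+(ex*np.sin(th)+np.array([0,0,1])*np.cos(th))*w+ey*y
# module top/bottom expected (home) vs mask
m=[m for m in optics.masks_of('scene','module_mid') if 300<m['extent'][0]+m['extent'][2]/2<345]
P=proj(cam('scene'),[pt(.095,w,y,.488)+(0*ex) for w in(.030,.085) for y in(-.028,.028)]); print('home pred',P.round(1).tolist(),[(round(k['score'],2),k['extent']) for k in m])
E
```

```text
13.1833 [0.5516 0.0286 0.2176] ang tool 0.494852942021756 ang arc 0.48883267706957 r 0.22205603577678276 0.22251301085554526 [-3.9442 -8.6835 -1.9662] [-1.2373  0.0653  0.6778]
changed px 36 0.0017017629606465975
home pred [[321.8, 199.3], [340.7, 209.3], [313.4, 183.3], [332.9, 193.1]] [(0.7, [311.9, 181.1, 30.9, 28.2]), (0.63, [309.6, 161.4, 17.2, 12.8]), (0.46, [279.8, 157.4, 125.0, 107.2])]
```

```bash
python3 -c "
from bench import manip; print(manip.finish_job())"
```

```text
the job is handed in; nothing more can be done
None
```

I seated the tall module fully in the socket, lifted the plate to about 0.49 rad against a hand I measured at 0.49 to 0.50 rad, and handed the job in at 13.2 s while holding it there; the verdict was not shown to me.

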